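# Pull the lamp housing's vent flap shut with the hook rod

## Robot

A 6-joint arm with a two-finger parallel gripper is mounted at the origin on a cart in front of the work surface, level with it; the furniture and walls round the work are solid. World frame = base frame: x ahead of the robot, y to its left, z up, the work surface at z = 0. Lengths are in m, angles in rad, forces in N, time in s.
With the tool pointing down it reaches from about 0.35 to 0.875 m from the base axis. Payload 4.2 kg.
Tool frame: the origin (TCP) lies on the centre line of the jaws, within the pads' length; the fingertips stand 22 mm ahead of it and the grasp point (between the pads) lies 3 mm ahead of it; z points along the fingers, y is the line along which they close (so a half turn about z gives the same grasp; the last joint's range is limited). The gripper opens to 87 mm and grips with 3 to 60 N. Pads are 19 mm wide; open, the fingers measure 117 mm over their backs; the gripper's body (75 mm by 190 mm) begins 51 mm behind the grasp point.
Start: joints at [1.587, 0.385, 0.008, 0, -1.194, -0.259], TCP at [0.15, 0.607, 0.245] pointing down, gripper open.
Joint ranges: [-3.14, 3.14], [-1.21, 2.06], [-1.07, 1.41], [-3.16, 2.05], [-2.99, -0.16], [-3.1, 3.1]. Speed limits (rad/s): [2.79, 2.79, 3.14, 3.14, 3.14, 3.14].

## Interface

Orientations are given as a unit quaternion [x, y, z, w].
In Python, from bench import env gives the robot as it stands. Calls block until the motion is done:
- env.reach(position, orientation): joint-space move of the TCP to a pose.
- env.servo_line(position, frame=None, velocity=0.15, max_force=None): straight line of the TCP; frame=None keeps the orientation; velocity is the mean speed in m/s. With max_force (N) it stops when the force on the tool has changed by that much, and returns True; else False.
- env.goto_joints(angles): joint-space move.
- env.open() and env.clamp(): open the fingers fully, or close them until they stop; the grip force is fixed at half the most.
- env.dwell(seconds).
- env.solve_ik(position, orientation): joint angles nearest the present ones, or None.
- env.observe(): the state.
- env.get_image(name): name is "side" or "top" or "wrist"; returns a dict with "img" (384x512x3 uint8, red, green, blue), "K" (3x3 intrinsics, pixels), "distortion" ([k1, k2, p1, p2, k3] as OpenCV has them; the pictures are not rectified), "cam_to_world" (4x4, takes a point from camera to world coordinates). Camera axes: x right, y up, looking along -z (the intrinsics and any distortion apply to the point x, -y, -z); pixel columns grow to the right and rows downward; lengths in m; the calibration is good to about 2 mm. A picture is of the moment at which its call begins. There is no depth.
A pose or a line that the arm cannot do raises env.PlanningError and nothing moves.
- env.hand_in(): hands the job in; it is judged then, once.
Trained networks look in the newest picture that a camera, given by its name, has taken for a name from the list of things; names that differ only in an ending like _2 or _b are one class to them, and where a whole thing is asked for, a point or a joint stands for the part that bears it (a point fixed in the world has none). Each returns a list of dicts, best first, with "confidence" (0 to 1); they miss things now and then, are a little off and sometimes report something else, mostly with a low value. They report only what shows in the picture. A call takes as long as a camera call.
- env.boxes_of(name, camera): "location" ([column, row] in pixels, amid what is visible of it).
- env.regions_of(name, camera): "region" (384x512 bool, what is visible of it) and "location" ([column, row] in pixels, amid what is visible of it).
- env.place_of(name, camera): "location" ([column, row] in pixels: a listed point, or the origin of a listed thing).
The state is a dict: "clock": time; "joints": joint angles; "qd": joint speeds; "tau": joint torques, N m; "tool_pos": TCP position; "eef_rot": TCP orientation; "wrist_force": force on the tool from outside, world axes, zero at the start; "ft_torque": the same for the moment, N m; "opening": finger opening in m; "finger_force": force on a finger pad.
Only numpy, scipy, OpenCV 4.12 (cv2) and the standard library are available. Lean on these libraries where they do the work, as an engineer would, in place of code of your own. Each camera call takes 0.05 s, during which the arm holds its last target. There are 200 camera calls.

## Task

The lamp housing has cooled down and its vent must be shut before the cameras run: take the hook rod from its cradle, hook it into the ring eye of the open vent flap from above, and pull the flap shut until you feel the spring catch snap and it stays shut by itself. Pull slowly and with feeling, never harder than about 20 N, because the eye tears out of the sheet; touch flap and housing with the rod only. Then unhook the rod, lay it back in its cradle the way it lay before, and leave the other things where they are.

Things in the scene. Friction and masses are not known exactly. Their poses are not given: they have to be found in the camera images.
- hook_rod: Hook rod, 0.14 kg, lying level. Origin: on its axis in the handle, where to grip it; x along it to the hook, z up. Black handle 16 mm wide (y), 20 mm high (z), from x = -72 to +44 mm; steel rod 8 mm thick to x = 203 mm, there bent down into a 7 mm thick hook finger, round tip at x = 210 mm, 34 mm below the axis, leaning back 10 degrees to the handle. Foremost point x = 217 mm.
- hook (a point): Point in the middle of the hook's down-bent finger, 212 mm ahead of the rod's origin and 19 mm below the rod's axis (the finger's tip is a further 15 mm below). Axes as the rod's.
- cradle: Rod's cradle, fixed: foot plate 235 x 62 x 8 mm, two dark forked posts. Origin on the worktop under the lying rod's origin; x to the hook end. Rear fork (x = -52 mm) holds the handle in a slot 21 mm wide, front fork (x = +135 mm) the steel rod in one 13 mm wide; each 10 mm thick, slots flared at the top, forks at most 90 mm high. Handle free at both sides from x = -40 to +44 mm.
- cradle_seat (a point): Where the rod's origin rests when the rod lies in the cradle: 70 mm above the worktop over the cradle's origin, axes as the cradle's (the rod's x along the cradle's x).
- housing: Lamp housing, grey sheet-metal box on four feet, fixed: 180 mm deep (x), 186 mm wide (y), roof at z = 292 mm, a collar on it to 312 mm. Origin on the worktop under the middle of its front, x to its back. Vent opening 154 mm wide, from z = 80 to 270 mm.
- flap (a joint): Angle of the vent flap, rad: 0 upright, growing as it leans back into the housing. A light spring pushes it open on to a stop, where it rests at the start at 0.45 to 0.70, and throws it open again whenever it is let go uncaught. Caught shut it rests between -0.12 and +0.06, depending on the catch's setting.
- flap_hinge (a point): Middle of the flap's level hinge axis (along this frame's y), 84 mm above the worktop, 36 mm behind the housing's front. The frame turns with the flap: z up the panel, x to the panel's back. Aluminium panel 142 mm wide, 4 mm thick, to 189 mm above the hinge.
- flap_rib (a point): Middle of the round rib on the flap's top edge, 185 mm from the hinge. Under the roof it meets a sprung roller catch with rubber buffers, set on slots up to 15 mm forward or back: not measured, only felt. Pull at the eye: about 3 N swings the flap, 8 to 13 N carries the rib past the roller, which snaps it home and holds it; right behind, the buffers stop it (about 10 N per mm).
- eye (a point): Centre of the steel ring eye on the flap's front face, 120 mm up from the hinge, 25.5 mm out from the panel's middle. Hole 22 mm, wire 5 mm. The frame turns with the flap: its z is the axis of the hole, upright with the flap shut, its upper end leaning back by the flap's angle when open.
- tape: Bystander: black tape roll, 55 mm across, 19 mm high, lying flat; origin under its centre
- nozzle: Bystander: small grey vacuum nozzle, 14 x 14 x 46 mm, standing; origin under its centre
- screw_a: Bystander: knurled thumb screw standing on its head, 16 mm across, 22 mm high; origin under its centre
- screw_b: Bystander: second such thumb screw
- cap: Bystander: black lens cap, 40 mm across, 10 mm high, lying flat; origin under its centre
- target: Bystander: perforated square calibration plate, 64 x 64 x 5 mm, lying flat; origin under its centre
- plug: Bystander: black round connector plug, 14 mm across, 50 mm high, standing; origin under its centre
- hexkey: Bystander: black L-shaped hex key, 31 x 83 x 5 mm, lying flat; origin under its centre

How it is judged:
On the way, in this order (a step that is already met when the one before it is completed fails the run):
1. the hook rod is in the ring eye of the still open flap (distance between hook and eye below 0.02 m and horizontal distance between hook and eye below 0.012 m and value of joint flap above 0.2 rad), for 0.2 s.
2. the flap is pulled shut past the catch by the rod in the eye (value of joint flap between -0.15 and 0.09 rad and distance between hook and eye below 0.03 m), for 0.2 s.
At the end, for the whole second after the job is handed in: The flap is held shut by its catch (joint between -0.15 and 0.09 rad) and at rest; the hook rod lies at rest in its cradle as before, within 15 mm of its seat, hook end forward and down (axis within 0.06 rad, height within 5 mm) (value of joint flap between -0.15 and 0.09 rad and velocity of joint flap between -0.05 and 0.05 rad/s and horizontal distance between hook_rod and cradle_seat below 0.015 m and z of hook_rod in the frame of cradle_seat between -0.004 and 0.005 m and angle between the x axis of hook_rod and the x axis of cradle_seat, either way round below 0.06 rad and x of hook in the frame of cradle_seat above 0.15 m and angle between hook_rod's own z axis and vertical below 0.12 rad and linear speed of hook_rod below 0.02 m/s); the robot touches nothing.
It fails at once if the rod loads the flap or the housing with more than 20 N (contact force between hook_rod and housing above 20 N).
It fails at once if the gripper or the arm touches the flap or the housing (contact force between any of the fingers, the arm and housing above 1 N).
It fails at once if another thing is moved by more than 20 mm (distance of any of tape, nozzle, screw_a, screw_b, cap, target, plug, hexkey from where it was at the start of the episode above 0.02 m).
It also fails if it takes over 53 s, if anything falls off the work surface, if the arm or the gripper's body presses on something with over 40 N, if the wrist force passes 120 N, or if a joint passes its speed limit or range.

## Working session

There is one attempt and no reset: what is moved stays moved. The work goes in short steps, each a Python script; the robot and the scene stay as the last script left them, time stands still between calls to the robot, and variables do not carry over. Pictures are saved under pics/ and viewed, at most 10 in all, crops included, and the job is handed in when it is done.

```bash
ls; mkdir -p pics; cat > h.py <<'E'
import numpy as np, cv2
from scipy.spatial.transform import Rotation as R
from bench import env
def ray(im,px):
    K=np.array(im["K"]);d=np.array(im["distortion"],float);T=np.array(im["cam_to_world"])
    u=cv2.undistortPoints(np.array([[px]],float),K,d)[0,0]
    v=T[:3,:3]@np.array([u[0],-u[1],-1.]);return T[:3,3],v/np.linalg.norm(v)
def proj(im,P):
    T=np.array(im["cam_to_world"]);p=T[:3,:3].T@(np.array(P,float)-T[:3,3])
    return cv2.projectPoints(np.array([[p[0],-p[1],-p[2]]]),np.zeros(3),np.zeros(3),np.array(im["K"]),np.array(im["distortion"],float))[0][0,0]
def tri(rays):
    A=np.zeros((3,3));b=np.zeros(3)
    for o,v in rays:
        M=np.eye(3)-np.outer(v,v);A+=M;b+=M@o
    p=np.linalg.solve(A,b);return p,[np.linalg.norm(np.cross(p-o,v)) for o,v in rays]
def onz(r,z): o,v=r;return o+v*(z-o[2])/v[2]
def save(im,n): cv2.imwrite(f"pics/{n}.png",im["img"][:,:,::-1])
E
python3 - <<'E'
from h import *
ims={}
for c in("side","top","wrist"):
    ims[c]=env.get_image(c);save(ims[c],"a_"+c)
    print(c,np.round(ims[c]["cam_to_world"],3).tolist())
for n in("hook_rod","hook","cradle","cradle_seat","housing","flap_hinge","flap_rib","eye"):
    rs=[]
    for c in("side","top","wrist"):
        l=env.place_of(n,c)
        for q in l[:2]: print(n,c,np.round(q["location"],1),round(q["confidence"],2))
        if l and l[0]["confidence"]>.4 : rs.append(ray(ims[c],l[0]["location"]))
    if len(rs)>1: p,e=tri(rs);print("  ->",p.round(4),np.round(e,4))
for n in("tape","nozzle","screw_a","cap","target","plug","hexkey"):
    for q in env.place_of(n,"top")[:2]: print(n,onz(ray(ims["top"],q["location"]),0).round(3),round(q["confidence"],2))
print(env.observe())
m=np.vstack([ims["side"]["img"],ims["top"]["img"]])
E
```

```text
pics
side [[0.481, 0.692, -0.538, 0.11], [-0.876, 0.371, -0.307, -0.206], [-0.013, 0.619, 0.785, 0.849], [0.0, 0.0, 0.0, 1.0]]
top [[-0.024, 0.997, -0.07, 0.509], [-1.0, -0.024, 0.003, 0.029], [0.001, 0.07, 0.998, 1.196], [0.0, 0.0, 0.0, 1.0]]
wrist [[-0.241, 0.942, 0.234, 0.213], [-0.971, -0.234, -0.055, 0.591], [0.003, -0.24, 0.971, 0.385], [0.0, 0.0, 0.0, 1.0]]
hook_rod side [282.4 289.7] 0.9
hook_rod side [247.1 156. ] 0.42
hook_rod top [297.  242.6] 0.57
hook_rod top [295.7 239.9] 0.37
  -> [ 0.4457 -0.0762  0.0707] [0.0007 0.0007]
hook side [219.1 234. ] 0.76
hook top [228.5 224.3] 0.62
  -> [0.5068 0.1213 0.0491] [0.0043 0.0043]
cradle side [282.1 302.8] 0.81
cradle side [280.2 288.2] 0.71
cradle top [295.5 238.9] 0.8
  -> [ 0.4522 -0.0778 -0.008 ] [0.0024 0.0024]
cradle_seat side [280.1 290.8] 0.73
cradle_seat side [291.8 237.1] 0.71
cradle_seat top [299.1 242.3] 0.82
cradle_seat top [227.3 221.3] 0.62
  -> [ 0.4438 -0.0778  0.0711] [0.006 0.006]
housing side [239.2 189.9] 0.83
housing top [216.  169.3] 0.78
  -> [ 0.6795  0.1659 -0.0059] [0.0003 0.0003]
flap_hinge side [249.
[... 385 characters left out ...]
7, 'joints': array([ 1.58659403e+00,  3.84712223e-01,  7.87504286e-03,  1.34913602e-05,
       -1.19397931e+00, -2.58567549e-01]), 'qd': array([ 7.33196618e-04, -2.27965936e-04, -6.29306242e-04,  4.53850671e-04,
        9.94559521e-05,  2.62984284e-04]), 'tau': array([ 2.63726761e-04, -3.90462041e+01,  1.87618178e+01,  4.22440812e+00,
        1.54990575e-02, -9.28473810e-06]), 'tool_pos': array([0.15023903, 0.60665039, 0.24453491]), 'eef_rot': array([ 9.92642192e-01, -1.21084594e-01,  7.59207999e-06,  9.12867944e-06]), 'wrist_force': array([-0.28175694,  0.46520749,  0.81120632]), 'ft_torque': array([-0.00899699, -0.00109308,  0.03376028]), 'finger_force': 0.0, 'opening': 0.0867163310889067}
```

View pics/a_side.png

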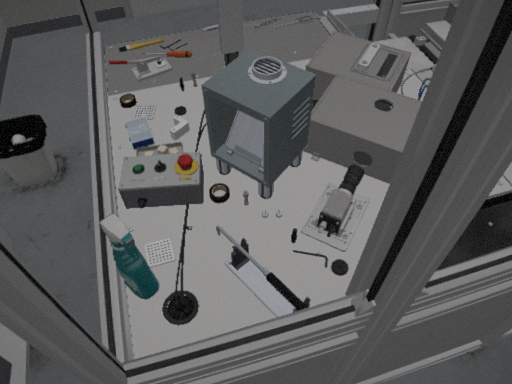

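View pics/a_top.png

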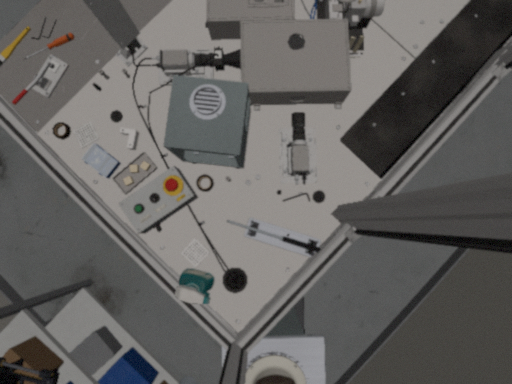

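The side view shows the housing at about (258,115), with the flap at (245,135), its eye near (257,113), and the rod running from (218,232) to (308,303). In the top view the rod runs from (229,222) to (318,248). The network points agree with both pictures. Next I'll look closer with the wrist camera.

```bash
cat >> h.py <<'E'
def tTc():
    import json,os
    return np.array(json.load(open("ttc.json")))
def lookpose(c,t,flip):
    """tool pos, quat putting the wrist camera at c looking at t"""
    c=np.array(c,float);t=np.array(t,float);z=(c-t)/np.linalg.norm(c-t)
    x=np.cross([0,0,1.],z);x/=np.linalg.norm(x);y=np.cross(z,x)
    T=np.eye(4);s=-1 if flip else 1
    T[:3,:3]=np.c_[s*x,s*y,z];T[:3,3]=c
    G=T@np.linalg.inv(tTc());return G[:3,3],R.from_matrix(G[:3,:3]).as_quat()
E
python3 - <<'E'
from h import *
import json
o=env.observe();im=env.get_image("wrist")
G=np.eye(4);G[:3,:3]=R.from_quat(o["eef_rot"]).as_matrix();G[:3,3]=o["tool_pos"]
X=np.linalg.inv(G)@np.array(im["cam_to_world"]);json.dump(X.tolist(),open("ttc.json","w"));print(X.round(3).tolist())
for nm,t,cs in(("eye",[.75,.16,.19],[(.42,.17,.42),(.45,.13,.45),(.4,.17,.36),(.45,.2,.5)]),("rod",[.475,.03,.06],[(.42,.02,.42),(.46,.02,.45),(.4,.0,.4)])):
    for c in cs:
        for f in(0,1):
            p,q=lookpose(c,t,f);j=env.solve_ik(p,q);print(nm,c,f,p.round(3),None if j is None else np.round(j,2))
# grasp / hook IKs
for yaw in(73,-5):
  for P in((.446,-.076,.075),(.55,.18,.22),(.46,.18,.22)):
    for s in(0,180):
        q=(R.from_euler("z",yaw+s,degrees=True)*R.from_euler("x",180,degrees=True)).as_quat()
        j=env.solve_ik(P,q);print(yaw,s,P,None if j is None else np.round(j,2))
E
```

```text
[[-0.0, 0.971, 0.241, 0.065], [1.0, 0.0, -0.001, -0.001], [-0.001, 0.241, -0.971, -0.141], [0.0, 0.0, 0.0, 1.0]]
eye (0.42, 0.17, 0.42) 0 [0.528 0.166 0.309] None
eye (0.42, 0.17, 0.42) 1 [0.562 0.166 0.357] [ 0.65 -0.02 -0.68  0.98 -0.52 -3.03]
eye (0.45, 0.13, 0.45) 0 [0.546 0.139 0.328] None
eye (0.45, 0.13, 0.45) 1 [0.584 0.144 0.372] [ 0.62  0.01 -0.46  0.52 -0.61 -2.44]
eye (0.4, 0.17, 0.36) 0 [0.524 0.166 0.267] None
eye (0.4, 0.17, 0.36) 1 [0.55  0.166 0.32 ] None
eye (0.45, 0.2, 0.5) 0 [0.535 0.188 0.371] [ 0.53 -0.06 -0.88  1.82 -0.57 -0.68]
eye (0.45, 0.2, 0.5) 1 [0.576 0.184 0.411] [ 0.73  0.06 -0.28  0.5  -0.93 -2.68]
rod (0.42, 0.02, 0.42) 0 [0.415 0.019 0.265] [ 0.53 -0.21 -0.74  0.21 -0.67  1.08]
rod (0.42, 0.02, 0.42) 1 [0.471 0.03  0.274] [ 0.4   0.14 -0.24 -0.02 -1.27 -1.78]
rod (0.46, 0.02, 0.45) 0 [0.442 0.007 0.296] [ 0.34 -0.09 -0.43 -0.09 -0.95  1.86]
rod (0.46, 0.02, 0.45) 1 [0.49  0.04  0.299] [ 0.43  0.21 -0.13  0.03 -1.43 -1.42]
rod (0.4, 0.0, 0.4) 0 [0.407 0.002 0.245] [ 0.42 -0.22 -0.76  0.04 -0.55  1.5 ]
rod (0.4, 0.0, 0.4) 1 [0.459 0.024 0.258] [ 0.41  0.09 -0.35  0.   -1.14 -1.6 ]
73 0 (0.446, -0.076, 0.075) [ 0.19  0.31 -0.62  0.   -0.64  2.65]
73 180 (0.446, -0.076, 0.075) [ 0.19  0.31 -0.62  0.   -0.64 -0.49]
73 0 (0.55, 0.18, 0.22) [ 0.6   0.32 -0.15  0.   -1.1   2.25]
73 180 (0.55, 0.18, 0.22) [ 0.6   0.32 -0.15  0.   -1.1  -0.89]
73 0 (0.46, 0.18, 0.22) [ 0.7   0.18 -0.34  0.   -1.05  2.14]
73 180 (0.46, 0.18, 0.22) [ 0.7   0.18 -0.34  0.   -1.05 -1.  ]
-5 0 (0.446, -0.076, 0.075) [ 0.19  0.31 -0.62  0.   -0.64  1.29]
-5 180 (0.446, -0.076, 0.075) [ 0.19  0.31 -0.62 -0.   -0.64 -1.85]
-5 0 (0.55, 0.18, 0.22) [ 0.6   0.32 -0.15  0.   -1.1   0.89]
-5 180 (0.55, 0.18, 0.22) [ 0.6   0.32 -0.15 -0.   -1.1  -2.25]
-5 0 (0.46, 0.18, 0.22) [ 0.7   0.18 -0.34  0.   -1.05  0.78]
-5 180 (0.46, 0.18, 0.22) [ 0.7   0.18 -0.34 -0.   -1.05 -2.36]
```

```bash
python3 - <<'E'
from h import *
q0=env.observe()["eef_rot"]
env.reach([.25,.45,.42],q0)
def go(c,t,f=1):
    p,q=lookpose(c,t,f);env.reach(p,q)
data={n:[] for n in("hook_rod","hook","cradle_seat","housing","flap_hinge","flap_rib","eye")}
ims={}
def look(tag,names):
    im=env.get_image("wrist");save(im,tag)
    for n in names:
        for k,q in enumerate(env.place_of(n,"wrist")[:2]):
            print(tag,n,np.round(q["location"],1),round(q["confidence"],2))
            if k==0 and q["confidence"]>.5: data[n].append(ray(im,q["location"]))
E1=("eye","flap_hinge","flap_rib","housing")
for tag,c in(("e1",(.44,.13,.42)),("e2",(.43,.10,.41))):
    try: go(c,[.75,.16,.19]);look(tag,E1)
    except env.PlanningError as e: print(tag,e)
for tag,c in(("r1",(.44,.02,.43)),("r2",(.40,-.03,.40))):
    try: go(c,[.475,.03,.06]);look(tag,("hook_rod","hook","cradle_seat"))
    except env.PlanningError as e: print(tag,e)
for c in("side",):
    im=env.get_image(c)
    for n in data:
        l=env.place_of(n,c)
        if l and l[0]["confidence"]>.6:data[n].append(ray(im,l[0]["location"]))
for n,r in data.items():
    if len(r)>1:p,e=tri(r);print(n,p.round(4),np.round(e,4))
print(env.observe()["clock"])
E
```

```text
e1 eye [248.  200.6] 0.6
e1 flap_hinge [254.7 118.9] 0.59
e2 eye [247.1 202.1] 0.92
e2 flap_hinge [261.9 117.4] 0.66
r1 hook_rod [172.7 141.4] 0.86
r1 hook [320.9 239.6] 0.93
r1 hook [188.4 258. ] 0.74
r1 cradle_seat [170.7 139.9] 0.66
r2 hook_rod [193.3 111.8] 0.88
r2 cradle_seat [191.7 112.8] 0.64
hook_rod [ 0.4449 -0.0745  0.0718] [0.0005 0.0016 0.0017]
hook [0.5154 0.1297 0.0388] [0.0037 0.0037]
cradle_seat [ 0.443  -0.0707  0.0954] [0.0002 0.0002]
flap_hinge [0.6927 0.1588 0.1192] [0.0025 0.0025]
eye [0.7757 0.1567 0.1898] [0.0012 0.0012]
8.0167
```

```bash
python3 - <<'E'
import cv2,numpy as np
a=cv2.imread("pics/e2.png");b=cv2.imread("pics/r1.png")
cv2.imwrite("pics/er.png",np.hstack([cv2.resize(cv2.rotate(a,cv2.ROTATE_180),(400,300)),cv2.resize(b,(400,300))]))
E
```

```text
(no output)
```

View pics/er.png

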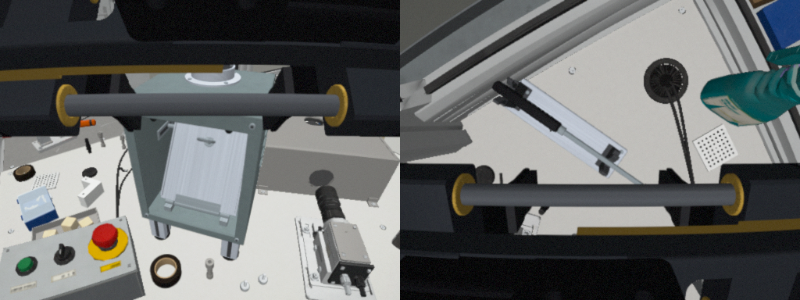

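```bash
python3 - <<'E'
import cv2,numpy as np
a=cv2.imread("pics/e2.png");b=cv2.imread("pics/a_top.png")
A=cv2.resize(cv2.rotate(a,cv2.ROTATE_180)[130:330,160:360],(600,600),interpolation=cv2.INTER_CUBIC)
B=cv2.resize(b[70:175,155:260],(400,400),interpolation=cv2.INTER_CUBIC)
cv2.imwrite("pics/A.png",cv2.convertScaleAbs(A,alpha=1.3));cv2.imwrite("pics/B.png",cv2.convertScaleAbs(B,alpha=1.6))
E
```

```text
(no output)
```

View pics/A.png

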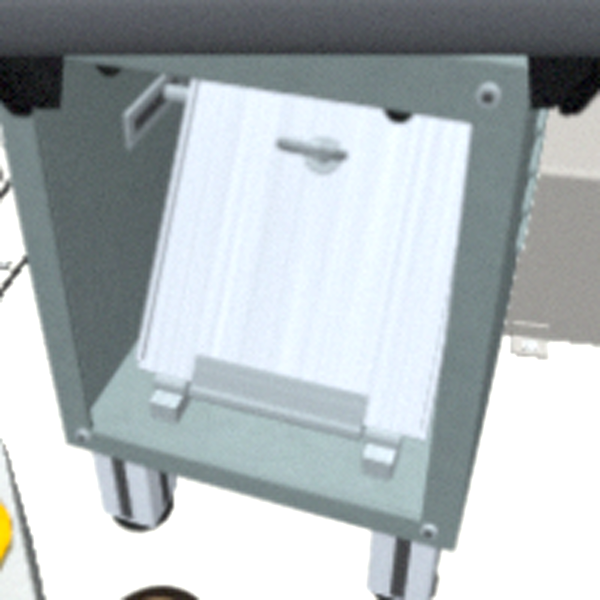

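View pics/B.png

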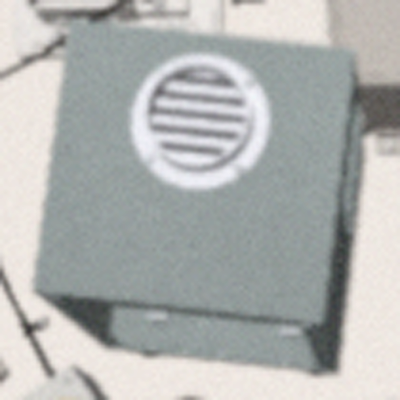

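```bash
cat > m.py <<'E'
from h import *
im=env.get_image("top")
C=np.array([(70,25),(355,50),(325,322),(38,290)])*105/400+[155,70]
W=np.array([onz(ray(im,c),.292) for c in C]);print(W.round(4).tolist())
bl,br,fr,fl=W
print("w",np.linalg.norm(fl-fr),np.linalg.norm(bl-br),"d",np.linalg.norm(bl-fl),np.linalg.norm(br-fr))
ax=lambda v:np.degrees(np.arctan2(v[1],v[0]))
print("yaws",ax(bl-fl),ax(br-fr),ax(fl-fr)-90,ax(bl-br)-90)
c=W.mean(0);yaw=np.mean([ax(bl-fl),ax(br-fr),ax(fl-fr)-90,ax(bl-br)-90]);u=np.array([np.cos(np.radians(yaw)),np.sin(np.radians(yaw))])
f=c[:2]-.09*u;print("yaw",yaw,"front",f)
E
python3 m.py
python3 - <<'E'
from h import *
# wrist e2 regenerate not possible: use stored pose via lookpose nominal
p,q=lookpose((.43,.10,.41),[.75,.16,.19],1)
T=np.eye(4);T[:3,:3]=R.from_quat(q).as_matrix();T[:3,3]=p
im=env.get_image("wrist");im=dict(im);im["cam_to_world"]=T@tTc()
un=lambda c:(511-(160+c[0]/3),383-(130+c[1]/3))
l,r=[onz(ray(im,un(c)),.06) for c in((68,442),(455,548))]
v=l-r;print("bottom z.06",l,r,np.linalg.norm(v),np.degrees(np.arctan2(v[1],v[0]))-90)
E
```

```text
[[0.869, 0.2336, 0.292], [0.8472, 0.0507, 0.292], [0.6714, 0.0733, 0.292], [0.6966, 0.2544, 0.292]]
w 0.18285008530308366 0.1842594428810683 d 0.173701316244666 0.17721821655400702
yaws -6.860348293423738 -7.325995563065983 -7.914579590792087 -6.814690858648305
yaw -7.228903576482528 front [0.68174889 0.16431357]
bottom z.06 [0.70382814 0.26258671 0.06      ] [0.67913266 0.07596359 0.06      ] 0.18824997704424196 -7.538045249208551
```

```bash
cat >> h.py <<'E'
def tq(yaw,pitch=0):
    "tool quat with rod x at yaw (deg); pitch>0 = nose down; camera on handle side"
    return (R.from_euler("z",yaw,degrees=True)*R.from_euler("y",pitch,degrees=True)*R.from_euler("z",180,degrees=True)*R.from_euler("x",180,degrees=True)).as_quat()
def rodyaw(im,cam,z):
    for q in env.regions_of("hook_rod",cam)[:2]:
        m=q["region"];r,c=np.nonzero(m)
        if len(r)<30: continue
        k=np.random.default_rng(0).choice(len(r),min(400,len(r)),False)
        P=np.array([onz(ray(im,(c[i],r[i])),z)[:2] for i in k])
        v=cv2.fitLine(P.astype(np.float32),cv2.DIST_HUBER,0,.001,.001).ravel()
        s=(P-v[2:])@v[:2];yaw=np.degrees(np.arctan2(v[1],v[0]))
        print("line",cam,round(q["confidence"],2),len(r),"yaw",yaw.round(2),"pt",v[2:].round(4),"ends",s.min().round(3),s.max().round(3))
E
python3 - <<'E'
from h import *
im=env.get_image("top");rodyaw(im,"top",.07);im=env.get_image("side");rodyaw(im,"side",.07)
env.reach([.445,-.075,.22],tq(72))
im=env.get_image("wrist");save(im,"g1");rodyaw(im,"wrist",.07)
for n in("hook_rod","hook","cradle_seat"):
    for q in env.place_of(n,"wrist")[:1]: print(n,np.round(q["location"],1),round(q["confidence"],2),onz(ray(im,q["location"]),.051 if n=="hook" else .07).round(4))
print(env.observe()["clock"])
E
```

```text
line top 0.6 494 yaw 72.57 pt [0.4913 0.0234] ends -0.173 0.049
line top 0.58 261 yaw 70.87 pt [ 0.4624 -0.0241] ends -0.123 0.163
line side 0.9 767 yaw 71.08 pt [ 0.4591 -0.0396] ends -0.097 0.165
line wrist 0.86 2306 yaw 71.04 pt [ 0.447  -0.0735] ends -0.072 0.114
hook_rod [121.1 146.5] 0.61 [ 0.5534 -0.1477  0.07  ]
cradle_seat [253.1 183.7] 0.76 [ 0.4451 -0.074   0.07  ]
9.325
```

View pics/g1.png

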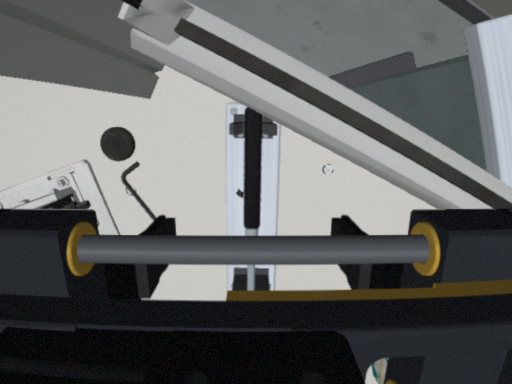

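The picture shows the handle centred at column 253, rows 110–228, with the forks at rows 125 and 280. A rail runs diagonally close by on the right. I'll check how high it is before descending.

```bash
python3 - <<'E'
from h import *
import cv2
w=env.get_image("wrist");t=env.get_image("top");s=env.get_image("side")
def plane(im,a,b):
    o,v=ray(im,a);_,u=ray(im,b);n=np.cross(v,u);return n/np.linalg.norm(n),o
n2,o2=plane(w,(130,40),(460,210))
for z in(0,.1,.2,.3):
    a,b=[onz(ray(w,p),z) for p in((130,40),(460,210))]
    print(z,a.round(3),b.round(3),"top px",proj(t,a).round(),proj(t,b).round(),"side px",proj(s,a).round(),proj(s,b).round())
A=cv2.resize(t["img"][200:360,220:380,::-1],(400,400));B=cv2.resize(s["img"][224:384,220:380,::-1],(400,400))
cv2.imwrite("pics/rail.png",np.hstack([A,B]))
E
```

```text
0 [ 0.529 -0.256  0.   ] [0.21  0.055 0.   ] top px [351. 213.] [254. 319.] side px [373. 308.] [169. 372.]
0.1 [ 0.5   -0.223  0.1  ] [0.269 0.002 0.1  ] top px [348. 223.] [272. 306.] side px [363. 293.] [202. 343.]
0.2 [ 0.471 -0.19   0.2  ] [ 0.329 -0.051  0.2  ] top px [345. 234.] [293. 291.] side px [351. 274.] [241. 307.]
0.3 [ 0.442 -0.156  0.3  ] [ 0.388 -0.104  0.3  ] top px [340. 248.] [319. 272.] side px [335. 251.] [289. 264.]
```

View pics/rail.png

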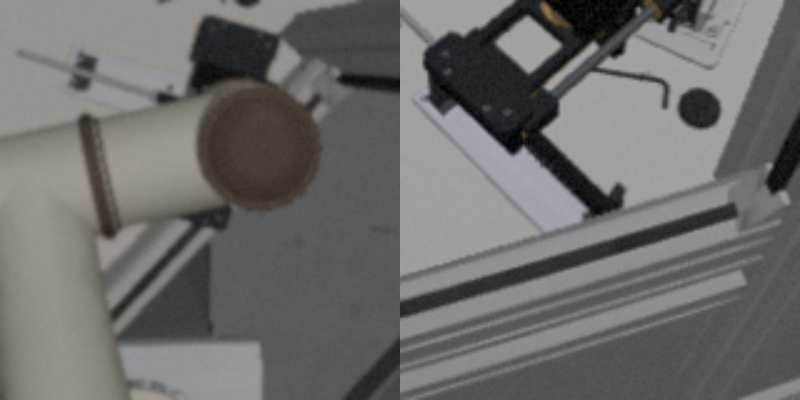

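```bash
cat >> h.py <<'E'
YR=71.;GX=.012
S=np.array([.4455,-.0745]);DR=np.array([np.cos(np.radians(YR)),np.sin(np.radians(YR))]);GP=S+GX*DR
E
python3 - <<'E'
from h import *
env.servo_line([*GP,.15],frame=tq(YR));
print(env.servo_line([*GP,.076],velocity=.1,max_force=8))
env.clamp();o=env.observe();print(o["opening"],o["finger_force"],o["wrist_force"].round(2),o["tool_pos"].round(4))
print(env.servo_line([*GP,.20],velocity=.12,max_force=15))
o=env.observe();print(o["opening"],o["finger_force"],o["wrist_force"].round(2),o["ft_torque"].round(3),o["tool_pos"].round(4),o["clock"])
for c in("side","wrist","top"):
    im=env.get_image(c);save(im,"l_"+c)
    for n in("hook","hook_rod"):
        for q in env.place_of(n,c)[:1]:print(c,n,np.round(q["location"],1),round(q["confidence"],2))
# predicted hook & IK for hooking
h=np.array([*(S+.212*DR),.20-.003-.003-.019+.0]);im=env.get_image("side");print("pred side",proj(im,h))
for P in((.55,.18,.25),(.46,.19,.25)): print(np.round(env.solve_ik(P,tq(-7.3)),2))
E
```

```text
False
0.01572958783300375 29.99481998383999 [ 1.21 -0.25  0.03] [ 0.4495 -0.0631  0.076 ]
False
0.015578812971054182 29.99457824975252 [-0.13  0.09 -1.77] [ 0.058 -0.049  0.051] [ 0.4488 -0.0632  0.1992] 13.3167
side hook [213.3 200.9] 0.65
side hook_rod [247.1 203.5] 0.71
top hook [225.6 222.2] 0.61
pred side [212.17224917 197.81386264]
[ 0.6   0.3  -0.1  -0.   -1.17 -2.29]
[ 0.72  0.16 -0.29 -0.   -1.12 -2.42]
```

```bash
cat >> h.py <<'E'
YH=-7.3;F=np.array([.682,.166]);U=np.array([np.cos(np.radians(YH)),np.sin(np.radians(YH))]);N=np.array([-U[1],U[0]])
def tcp(hx,hy,hz,dx=.200,dz=.0235):
    "TCP for hook at (hx,hy) in housing frame, height hz"
    return np.array([*(F+(hx-dx)*U+hy*N),hz+dz])
E
python3 - <<'E'
from h import *
t=env.get_image("top");s=env.get_image("side")
for a,b in(((113,220),(200,272)),((113,220),(185,298)),((145,290),(185,298))):print("bottle",*tri([ray(s,a),ray(t,b)]))
q=tq(YH)
P=tcp(-.025,.0013,.230);print(P)
env.servo_line([.449,-.063,.33]);
env.reach([.45,.06,.38],q)
env.servo_line([*P[:2],.38],velocity=.25)
for c in("wrist","side"):
    im=env.get_image(c);save(im,"p_"+c)
    for n in("hook","eye","hook_rod"):
        for k in env.place_of(n,c)[:2]:print(c,n,np.round(k["location"],1),round(k["confidence"],2))
    o=env.observe();h=np.array([*(F-.025*U+.0013*N),o["tool_pos"][2]-.0235])
    print("pred hook",proj(im,h),"pred eye",proj(im,[*(F+.094*U+.0013*N),.192]))
print(o["clock"])
E
```

```text
bottle [0.36623635 0.20335245 0.23865806] [np.float64(0.029798719737998806), np.float64(0.02979871973799875)]
bottle [0.33360459 0.21155133 0.26718856] [np.float64(0.004729745854188675), np.float64(0.004729745854188764)]
bottle [0.30472804 0.23148268 0.0216965 ] [np.float64(0.03810423057490341), np.float64(0.03810423057490334)]
[0.45898893 0.195879   0.2535    ]
pred hook [252.63334671 469.44842405] pred eye [252.93758207 402.25493953]
side hook [226.1  83. ] 0.98
side eye [258.7 113.7] 0.8
side hook_rod [145.  139.4] 0.67
pred hook [223.60929024  81.76535595] pred eye [259.37565452 113.07420328]
17.475
```

```bash
python3 - <<'E'
from h import *
P=tcp(-.025,.0013,.230)
print(env.servo_line(P,velocity=.2,max_force=6));env.dwell(.2)
o=env.observe();print(o["tool_pos"]-P,R.from_quat(o["eef_rot"]).as_matrix().round(3).tolist(),o["wrist_force"].round(2))
g=o["tool_pos"][:2]+.2*U;h=np.array([*g,o["tool_pos"][2]-.0235]);e=np.array([*(F+.094*U+.0013*N),.192])
rs=[]
for c in("side","top"):
    im=env.get_image(c);save(im,"q_"+c)
    for n,p in(("hook",h),("eye",e)):
        for k in env.place_of(n,c)[:1]:
            print(c,n,np.round(k["location"],1),round(k["confidence"],2),"pred",proj(im,p).round(1))
            if n=="hook":rs.append(ray(im,k["location"]))
    J=np.array([(proj(im,e+.005*np.r_[d,0])-proj(im,e))for d in(U,N)]+[proj(im,e+[0,0,.005])-proj(im,e)]);print("px per 5mm u,n,z",J.round(2).tolist())
if len(rs)==2:
    p,er=tri(rs);d=p-h;print("hook meas-pred u,n,z",d[:2]@U,d[:2]@N,d[2],er)
print(env.observe()["clock"])
a=cv2.imread("pics/q_side.png")[60:160,180:313];cv2.imwrite("pics/qs.png",cv2.convertScaleAbs(cv2.resize(a,(798,600),interpolation=cv2.INTER_CUBIC),alpha=1.4))
E
```

```text
False
[0.00053089 0.00040734 0.0013479 ] [[-0.992, 0.127, 0.002], [0.127, 0.992, 0.002], [-0.002, 0.002, -1.0]] [-0.26  0.3  -1.42]
side hook [228.3 129.5] 0.64 pred [227.6 128.6]
side eye [259.  111.2] 0.86 pred [259.4 113.1]
px per 5mm u,n,z [[1.2, -1.12], [-1.68, -0.79], [-0.01, -1.59]]
top hook [205.7 165.1] 0.82 pred [203.5 164.9]
top eye [294.4 241. ] 0.16 pred [210.9 123.5]
px per 5mm u,n,z [[0.21, -1.82], [-1.85, -0.18], [-0.24, -0.48]]
hook meas-pred u,n,z -0.0009969773905922305 -0.00468525519923512 0.0007487303581004967 [np.float64(0.0014986654711290823), np.float64(0.0014986654711290793)]
18.7583
```

View pics/qs.png

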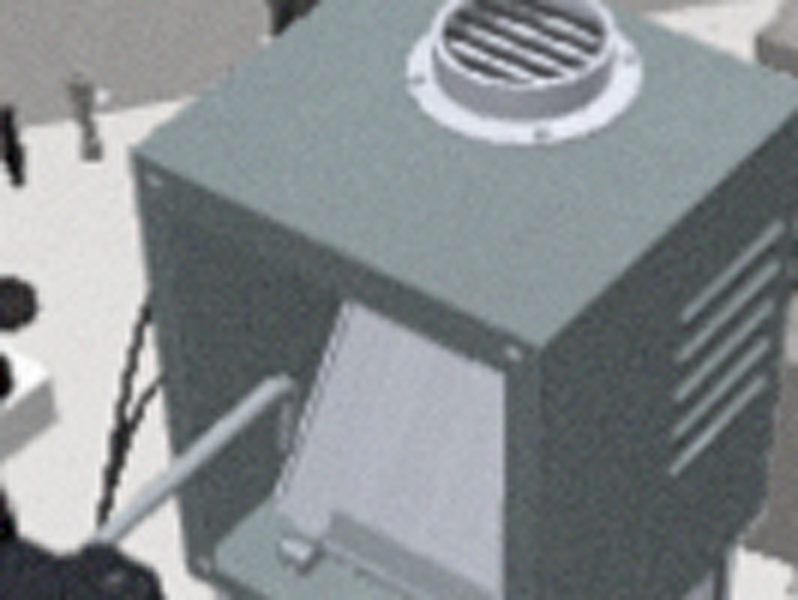

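The hook is at crop (285,385), just in front of the opening, and the rod is level. The roof edge hides the eye from the side, so I'll fit housing and flap pose together from the corners and edges I can see.

```bash
cat > fit.py <<'E'
from h import *
from scipy.optimize import least_squares
s=env.get_image("side");t=env.get_image("top");w=dict(env.get_image("wrist"))
p,q=lookpose((.43,.10,.41),[.75,.16,.19],1);T=np.eye(4);T[:3,:3]=R.from_quat(q).as_matrix();T[:3,3]=p;w["cam_to_world"]=T@tTc()
A=lambda c:np.array([511-(160+c[0]/3),383-(130+c[1]/3)])
Q=lambda c:np.array([180+c[0]/6,60+c[1]/6]); B=lambda c:np.array(c)*105/400+[155,70]
def W(x,h): # housing-frame point -> world
    c,s_=np.cos(x[2]),np.sin(x[2]);return np.array([x[0]+c*h[0]-s_*h[1],x[1]+s_*h[0]+c*h[1],h[2]])
def fl(x,a,y,z): # flap point (a out along flap x)
    th=x[3];return W(x,[.036+a*np.cos(th)+z*np.sin(th),y,.084+z*np.cos(th)-a*np.sin(th)])
pts=[(t,B((70,25)),(.18,.093,.292)),(t,B((355,50)),(.18,-.093,.292)),(t,B((325,322)),(0,-.093,.292)),(t,B((38,290)),(0,.093,.292)),
 (s,Q((135,150)),(0,.093,.292)),(s,Q((540,345)),(0,-.093,.292))]
lines=[(w,A((140,370)),.071),(w,A((193,90)),.071),(w,A((430,430)),-.071),(w,A((470,125)),-.071),(s,Q((347,300)),.071),(s,Q((280,495)),.071)]
def res(x,full=False):
    r=[]
    for im,m,h in pts:r+=list(proj(im,W(x,h))-m)
    for im,m,y in lines:
        a,b=proj(im,fl(x,-.002,y,.02)),proj(im,fl(x,-.002,y,.185));d=(b-a)/np.linalg.norm(b-a);r.append(np.cross(d,m-a))
    e=fl(x,-.0255,0,.12)
    r+=list(proj(w,e)-A((311,151)));r+=list(.4*(proj(s,e)-[258.4,112.6]))
    return np.array(r)
f=least_squares(res,[.682,.166,np.radians(-7.3),.65],loss="soft_l1")
x=f.x;C=np.linalg.inv(f.jac.T@f.jac);print(x.round(4),np.degrees(x[2]),"sd",np.sqrt(np.diag(C)).round(4));print(res(x).round(1))
e=fl(x,-.0255,0,.12);print("eye",e.round(4),"in used frame",(e[:2]-F)@U,(e[:2]-F)@N)
E
python3 fit.py
```

```text
[ 0.6841  0.1667 -0.1318  0.6374] -7.552078522632723 sd [0.0013 0.001  0.0093 0.0306]
[-0.7 -2.2 -0.1 -1.3 -0.5 -0.2 -1.9  0.1 -1.8 -0.1  0.1  0.2  0.4  0.2
 -0.9 -6.3  0.4  0.7 -0.8 -0.8 -0.   0.2]
eye [0.7703 0.1553 0.1956] in used frame 0.08893707720016056 0.0006076217330034311fit.py:18: DeprecationWarning: Arrays of 2-dimensional vectors are deprecated. Use arrays of 3-dimensional vectors instead. (deprecated in NumPy 2.0)
  a,b=proj(im,fl(x,-.002,y,.02)),proj(im,fl(x,-.002,y,.185));d=(b-a)/np.linalg.norm(b-a);r.append(np.cross(d,m-a))
```

```bash
cat >> h.py <<'E'
def T2(hx,hy,hz): return tcp(hx+.001,hy+.004,hz)   # with measured rod-in-hand offset
E
python3 - <<'E'
from h import *
hx,hy,hz=.0895,.0008,.194
def st(l): o=env.observe();print(l,o["tool_pos"].round(4),o["wrist_force"].round(2),o["ft_torque"].round(3),round(o["clock"],2))
k=np.tan(np.radians(10))
c=env.servo_line(T2(hx+.038*k,hy,hz+.038),velocity=.1,max_force=4);st(c)
if not c:
    c=env.servo_line(T2(hx,hy,hz),velocity=.04,max_force=3.5);st(c)
E
```

```text
False [0.5802 0.1839 0.2556] [ 0.39  0.6  -1.64] [ 0.105 -0.102  0.014] 20.28
False [0.5742 0.1848 0.2179] [ 0.5  -0.27 -1.37] [ 0.001 -0.061  0.004] 21.4
```

```bash
cat >> h.py <<'E'
def eyept(th): return np.array([.038-.0255*np.cos(th)+.12*np.sin(th),.084+.12*np.cos(th)+.0255*np.sin(th)])
E
python3 - <<'E'
from h import *
env.dwell(.3);f0=env.observe()["wrist_force"]
for d in(.004,.008,.012,.016):
    u=.0895-d
    c=env.servo_line(T2(u,.0008,.194+.45*max(0,d-.006)),velocity=.03,max_force=5)
    o=env.observe();f=o["wrist_force"]-f0;print(d,c,"Fu,n,z",(f[:2]@U).round(2),(f[:2]@N).round(2),f[2].round(2),round(o["clock"],2))
    if c:break
E
```

```text
0.004 False Fu,n,z -1.02 0.22 0.83 21.98
0.008 False Fu,n,z 1.87 0.68 -0.92 22.27
0.012 False Fu,n,z 2.03 0.06 -0.11 22.57
0.016 False Fu,n,z 2.04 -1.39 -0.33 22.87
```

```bash
cat > pull.py <<'E'
from h import *
from scipy.optimize import brentq
f0=np.array([.5,-.27,-1.37])
th=brentq(lambda a:eyept(a)[0]-.0805,-.2,.9);pk=0;log=[]
while th>-.22:
    th-= .03 if th>.2 else .008
    e=eyept(th)
    c=env.servo_line(T2(e[0]-.007,.0008,e[1]-.0015),velocity=.03 if th>.2 else .015,max_force=6)
    o=env.observe();f=o["wrist_force"]-f0;fu=f[:2]@U;pk=max(pk,fu)
    log.append((round(th,3),c,*np.round([fu,f[:2]@N,f[2]],1),round(o["clock"],2)))
    if fu>15 or (pk>6.5 and fu<pk-4.5) or o["clock"]>36: break
for l in log:print(*l)
E
python3 pull.py
```

```text
0.533 False 1.4 0.6 0.4 23.13
0.503 False 1.6 -0.4 0.8 23.41
0.473 False 1.8 0.1 1.1 23.68
0.443 False 0.9 0.5 0.3 23.96
0.413 False 1.7 0.0 -0.6 24.23
0.383 False 1.7 -0.2 -0.6 24.51
0.353 False 2.4 0.5 -0.2 24.78
0.323 False 1.8 -0.2 -0.2 25.06
0.293 False 1.4 0.7 -0.4 25.33
0.263 False 2.6 -0.4 -1.3 25.61
0.233 False 1.8 0.7 -0.9 25.88
0.203 False 1.1 0.3 -1.3 26.16
0.173 False 1.9 1.3 -1.1 26.55
0.165 False 2.2 0.8 -0.4 26.8
0.157 False 2.3 0.1 -1.1 27.05
0.149 False 2.1 0.9 -1.1 27.3
0.141 False 1.6 -0.1 -0.7 27.55
0.133 False 2.4 0.2 -1.8 27.8
0.125 False 0.8 -0.1 -1.2 28.05
0.117 False 0.8 -0.1 -2.4 28.3
0.109 False 2.6 0.4 -1.3 28.55
0.101 False 2.5 0.2 -1.3 28.8
0.093 False 2.8 0.6 -1.0 29.05
0.085 False 2.2 1.0 -1.5 29.3
0.077 False 2.6 0.5 -1.7 29.55
0.069 False 2.6 -0.0 -1.6 29.8
0.061 False 2.3 0.6 -1.5 30.05
0.053 False 2.8 -0.1 -1.2 30.3
0.045 False 2.5 0.7 -1.2 30.55
0.037 False 2.3 0.4 -1.3 30.8
0.029 False 2.2 0.5 -1.8 31.05
0.021 False 2.7 -0.3 -1.2 31.3
0.013 False 1.7 0.2 -1.6 31.55
0.005 False 2.1 -0.2 -2.6 31.8
-0.003 False 2.3 -0.3 -1.4 32.05
-0.011 False 2.4 0.6 -1.8 32.3
-0.019 False 2.6 0.2 -1.1 32.55
-0.027 False 2.0 0.7 -1.7 32.8
-0.035 False 2.4 0.4 -1.2 33.05
-0.043 False 4.7 0.5 -2.1 33.3
-0.051 False 5.1 0.1 -1.3 33.55
-0.059 False 7.1 0.1 -2.9 33.8
-0.067 False 9.4 -0.6 -2.3 34.05
-0.075 False 10.5 0.5 -3.1 34.3
-0.083 False 4.7 0.8 -2.1 34.55
```

```bash
python3 - <<'E'
from h import *
f0=np.array([.5,-.27,-1.37]);th=-.083
def mv(a,v=.015,du=0,dz=0):
    e=eyept(a);c=env.servo_line(T2(e[0]-.007+du,.0008,e[1]-.0015+dz),velocity=v,max_force=6)
    o=env.observe();f=o["wrist_force"]-f0;print(round(a,3),du,c,np.round([f[:2]@U,f[:2]@N,f[2]],1),round(o["clock"],2));return f[:2]@U
for i in range(5):
    th-=.004
    if mv(th)>11:break
for d in(.004,.008): mv(th,.03,d)
E
```

```text
-0.087 0 False [-0.8  0.6  0.2] 34.8
-0.091 0 False [ 0.5  0.1 -0.3] 35.05
-0.095 0 False [0.2 0.4 0.5] 35.3
-0.099 0 False [1.6 0.7 0.1] 35.55
-0.103 0 False [ 2.9 -0.1 -0.6] 35.8
-0.103 0.004 False [-1.2  0.7 -0.4] 36.08
-0.103 0.008 False [-1.  -0.1  0.6] 36.37
```

```bash
python3 - <<'E'
from h import *
f0=np.array([.5,-.27,-1.37]);e=eyept(-.103);u=e[0]+.0005;z=e[1]-.0015
def mv(u,z,v,mf=5):
    c=env.servo_line(T2(u,.0008,z),velocity=v,max_force=mf)
    o=env.observe();f=o["wrist_force"]-f0;print(c,np.round([f[:2]@U,f[:2]@N,f[2]],1),o["tool_pos"].round(4),round(o["clock"],2));return c
if not mv(u,z+.031,.06) and not mv(u-.035,z+.031,.1):
    P=T2(u-.035,.0008,z);env.servo_line([*P[:2],.38],velocity=.25)
    env.reach([.45,.05,.36],tq(YH));env.reach([*GP,.26],tq(YR));env.servo_line([*GP,.20],velocity=.12)
    for c in("side","top"):
        im=env.get_image(c);save(im,"b_"+c)
        for k in env.place_of("hook",c)[:1]:print(c,np.round(k["location"],1),round(k["confidence"],2))
    print(env.observe()["clock"],env.observe()["tool_pos"])
    a=cv2.imread("pics/b_side.png")[60:260,180:330];b=cv2.imread("pics/l_side.png")[60:260,180:330]
    cv2.imwrite("pics/cmp.png",cv2.convertScaleAbs(np.hstack([cv2.resize(i,(400,533),interpolation=cv2.INTER_CUBIC) for i in(b,a)]),alpha=1.3))
E
```

```text
False [-0.1 -0.8 -0.3] [0.4858 0.1959 0.2537] 37.03
False [-1.1  0.6  0.6] [0.4513 0.2006 0.254 ] 37.53
side [212.7 200.7] 0.63
top [225.7 222.8] 0.59
41.1333 [ 0.44996576 -0.06305276  0.20088509]
```

View pics/cmp.png

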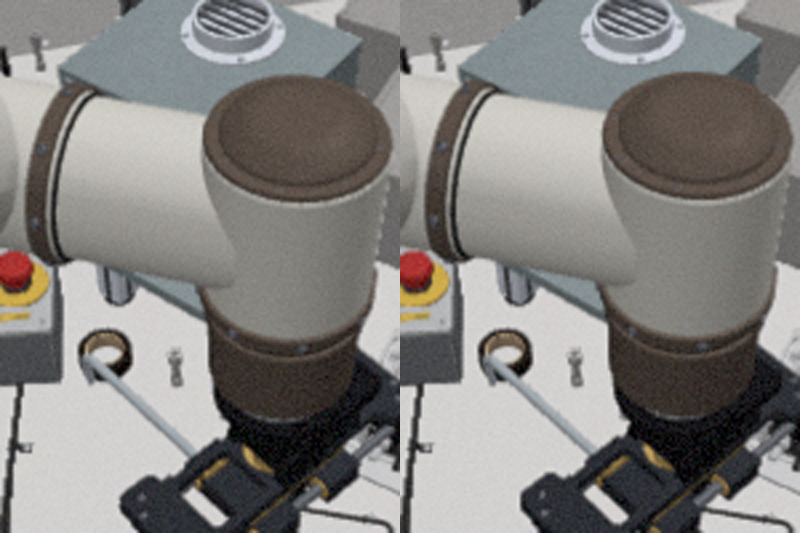

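The two pictures match: the hook is at (90,365) on the left and (490,365) on the right, so the rod hasn't shifted in the hand. I'll lower it the way it came out.

```bash
python3 - <<'E'
from h import *
c=env.servo_line([*GP,.115],velocity=.1,max_force=6)
c2=env.servo_line([*GP,.076],velocity=.05,max_force=6) if not c else None
o=env.observe();print(c,c2,o["tool_pos"].round(4),o["wrist_force"].round(2),o["clock"])
if not c and (not c2 or o["tool_pos"][2]<.079):
    env.open();env.servo_line([*GP,.16],velocity=.12)
    env.reach([.40,.0,.33],tq(YR))
    im=env.get_image("side");save(im,"f_side");rodyaw(im,"side",.07)
    for n in("hook_rod","hook","cradle_seat"):
        for k in env.place_of(n,"side")[:1]:print(n,np.round(k["location"],1),round(k["confidence"],2))
    print(env.observe()["clock"])
    a=im["img"][60:330,170:330,::-1];cv2.imwrite("pics/fin.png",cv2.convertScaleAbs(cv2.resize(a,(355,600),interpolation=cv2.INTER_CUBIC),alpha=1.3))
E
```

```text
False True [ 0.449  -0.0634  0.076 ] [-0.8   0.17  3.77] 42.9
line side 0.83 681 yaw 70.95 pt [ 0.4576 -0.0415] ends -0.093 0.163
line side 0.31 1686 yaw 66.82 pt [ 0.4366 -0.0261] ends -0.099 0.104
hook_rod [279.8 288.1] 0.87
hook [217.6 232.8] 0.57
cradle_seat [281.4 291.3] 0.93
46.1083
```

View pics/fin.png

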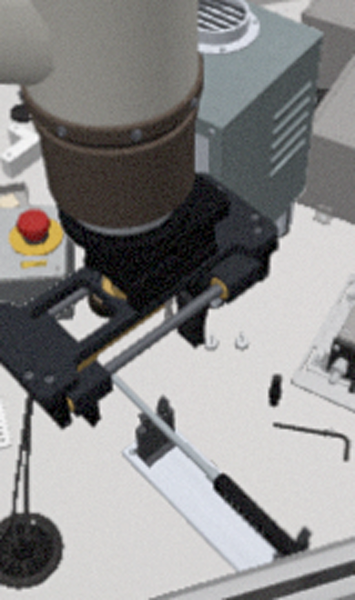

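The rod lies in both forks at yaw 70.95°, as it did at the start, and the gripper is clear. Handing in.

```bash
python3 -c "
from bench import env
print(env.hand_in(),env.observe()['clock'])"
```

```text
the job is handed in; nothing more can be done
the job is handed in; nothing more can be done
```

I handed the job in just after 46 s: the catch snapped at about 10.5 N of pull and went slack afterwards, so the flap should be held shut (felt, not seen), and the rod is back in its cradle; no verdict was shown.

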